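Slide the vial block under the scan head

ROBOT

A 6-joint arm with a two-finger parallel gripper is mounted at the origin on a cart in front of the work surface, level with it; the furniture and walls round the work are solid. World frame = base frame: x ahead of the robot, y to its left, z up, the work surface at z = 0. Lengths are in m, angles in rad, forces in N, time in s.
With the tool pointing down it reaches from about 0.325 to 0.875 m from the base axis. Payload 4.4 kg.
Tool frame: the origin (TCP) lies midway between the tips of the shut fingers; the grasp point (between the pads) lies 19 mm behind it; z points along the fingers, y is the line along which they close (so a half turn about z gives the same grasp; the last joint's range is limited). The gripper opens to 85 mm and grips with 20 to 120 N. Pads are 22 mm wide; open, the fingers measure 114 mm over their backs; the gripper's body (76 mm by 85 mm) begins 54 mm behind the grasp point. The pads swing forward as they close: fully open they stand 13 mm farther back than shut.
Start: joints at [-1.355, 0.207, 1.542, -0, 1.393, -0.15], TCP at [0.206, -0.537, 0.231] pointing down, gripper open.
Joint ranges: [-2.73, 2.73], [-0.86, 2.22], [0.23, 2.46], [-1.11, 4.25], [0.08, 2.63], [-2.82, 2.82]. Speed limits (rad/s): [2.79, 2.79, 3.14, 3.14, 3.14, 3.14].

INTERFACE

Orientations are given as a unit quaternion [w, x, y, z].
In Python, from bench import get_state, eyes, ctrl, finder gives the robot as it stands.
- The arm moves only by the shell command python3 -m crank 'ROWS'. ROWS is JSON, a list of rows, each a list of 7 numbers: the shift along the tool's x, y, z each as a share of 3 cm, from -1 to 1, then the turn, a rotation vector about the tool's x, y, z each as a share of 4 degrees, from -1 to 1, then the closure, from 0 (fully open) to 1 (shut). A call has 1 to 10 rows; each row shifts and turns the commanded pose from where the row before left it, along the tool's axes as they then stand; what a row does not reach is not made up. A row lasts 1/10 s, in which the tool goes at most 50 mm and 8.59 degrees, less where a joint would pass 70% of its speed; a pose out of reach is approached as far as the arm can. A call with a number of a shift or a turn outside -1 to 1 is refused whole. A call with a gripper value outside its range is refused whole. The fingers move at their own pace and stop on an object; the grip force is fixed at half the most. Time passes only in rows, so rows that do not move let the fingers close. It gives the time, the measured TCP pose, the force, the opening and the grip force at its end, in the units of the state.
- get_state(): the state, without advancing time (a new reading comes with each control period).
- eyes.camera(name): name is "scene" or "top" or "wrist"; returns a dict with "pixels" (480x640x3 uint8, red, green, blue), "vertical_fov" (degrees; the focal length in pixels is half the picture's height over the tangent of half this angle, whatever the lens; pixels are square), "cx", "cy" (the principal point, pixels), "eye" and "attitude" of the camera in the world; the wrist camera has in their place "tool_from_camera" (4x4, takes a point from camera to tool coordinates, whose origin is the TCP and whose axes are the flange's). Camera axes: x right, y down, z forward; pixel columns grow to the right and rows downward; lengths in m; the calibration is good to about 2 mm. A picture is of the moment at which its call begins: read the wrist's pose just before it. There is no depth.
- ctrl.finish_job(): hands the job in; it is judged then, once.
Trained networks look in a picture, given as the dict that the camera call returned (one of the last four; its "shot" number tells which), for a name from the list of things; names that differ only in an ending like _2 or _b are one class to them, and where a whole thing is asked for, a point or a joint stands for the part that bears it (a point fixed in the world has none). Each returns a list of dicts, best first, with "confidence" (0 to 1); they miss things now and then, are a little off and sometimes report something else, mostly with a low value. They report only what shows in the picture. A call takes as long as a camera call. They do not tell look-alikes from the thing itself.
- finder.find_in(name, picture): "xy" ([column, row] in pixels, amid what is visible of it).
- finder.outline_of(name, picture): "region" (480x640 bool, what is visible of it) and "xy" ([column, row] in pixels, amid what is visible of it).
- finder.spot_point(name, picture): "xy" ([column, row] in pixels: a listed point, or the origin of a listed thing).
The state is a dict: "clock": time; "q": joint angles; "dq": joint speeds; "effort": joint torques, N m; "ee_pos": TCP position; "tool_rot": TCP orientation; "wrist_force": force on the tool from outside, world axes, zero at the start; "wrist_torque": the same for the moment, N m; "finger_gap": finger opening in m; "grip_force": force on a finger pad.
Only numpy, scipy, OpenCV 4.12 (cv2) and the standard library are available. Lean on these libraries where they do the work, as an engineer would, in place of code of your own. Each camera call takes 0.05 s, during which the arm holds its last target. There are 200 camera calls.

TASK

Slide the metal vial block across the worktop, up the little ramp of the scanning station and in between its side guides, until it is fully home against the end stop under the overhanging head. Either end of the block may go first. Slide it all the way and never lift or tip it, and leave the jars, the bottle and the beaker where they stand.

Things in the scene. Friction and masses are not known exactly. Their poses are not given: they have to be found in the camera images.
- vial_block: loose rectangular aluminium block with 15 shallow dark bores in its top, 100 mm long (its x), 56 mm wide (its y), 30 mm high, about 0.4 kg; both ends are alike. Origin at the centre of its underside. Starts flat on the worktop to the right of the station's front.
- station: fixed scanning station, open front towards the robot. Origin on the worktop under the seat's centre; x = direction in which the block slides in, z up. In its frame: ramp 110 mm wide from x = -90 mm (height 0) to -60 (height 5); flat steel deck, 5 mm high, from -60 on; end stop face at x = +50.5 mm; column behind it from +80 mm.
- seat (a point): centre of the seat, on top of the deck (5 mm above the worktop), axes as the station's; the centre of the block's underside belongs here, its long side along x. The near end of a block fully home is then at x = -50 mm.
- guides (a point): middle of the mouth between the two black side guides, on the deck, 20 mm before the seat's centre. From here the guides run straight to the end stop, inner faces at y = +-32 mm, 14 mm above the deck; towards the front they flare outward over another 23 mm.
- head_edge (a point): middle of the lower front edge of the white overhanging head: 160 mm above the worktop, at x = -60 mm of the station. The head is 140 mm wide, 75 mm high and covers all from here backwards, so the last of the push needs a tool that leans back 30 to 45 degrees.
- bottle: 100 ml bottle with a screw cap, 56 mm across, 104 mm high, loose, left of the work; to be left alone. Origin at the centre of its underside.
- ferrule_jar: small jar with a screw lid, 46 mm across, 64 mm high, loose, left of the work; to be left alone. Origin at the centre of its underside.
- beaker: small clear beaker, 60 mm across, 70 mm high, loose, left of the work; to be left alone. Origin at the centre of its underside.
- frit_jar: small brown jar with a dark lid, 40 mm across, 56 mm high, loose, right of the scanning station; to be left alone. Origin at the centre of its underside.
Not all that is in view belongs to the job. What is shaped like the vial_block but green is not meant.

How it is judged:
At the end, for the whole second after the job is handed in: The block rests flat on the deck between the side guides and against the end stop: the centre of its underside within 6 mm of the seat along the slide, 8 mm across it and 4 mm in height, its long side within 0.08 rad of the slide direction, at rest (x of vial_block in the frame of seat between -0.006 and 0.006 m and y of vial_block in the frame of seat between -0.008 and 0.008 m and z of vial_block in the frame of seat between -0.004 and 0.004 m and angle between the x axis of vial_block and the x axis of seat, either way round below 0.08 rad and angle between vial_block's own z axis and vertical below 0.06 rad and linear speed of vial_block below 0.01 m/s); the robot touches nothing.
It fails at once if the block is lifted (its underside more than 25 mm above the worktop) (height (world z) of vial_block above 0.025 m).
It fails at once if the block is tipped by more than 0.35 rad (angle between vial_block's own z axis and vertical above 0.35 rad).
It fails at once if a jar, the bottle or the beaker is moved by more than 30 mm (distance of any of bottle, ferrule_jar, beaker, frit_jar from where it was at the start of the episode above 0.03 m).
It also fails if it takes over 72 s, if anything falls off the work surface, if the arm or the gripper's body presses on something with over 40 N, if the wrist force passes 120 N, or if a joint passes its speed limit or range.

## Working session

There is one attempt and no reset: what is moved stays moved. The work goes in short steps, Python scripts to look and compute and a shell command to move; the robot and the scene stay as the last step left them, time stands still between calls to the robot, and variables do not carry over. Pictures are saved under pics/ and viewed, at most 15 in all, crops included, and the job is handed in when it is done.

```bash
mkdir -p pics; cat > h.py <<'E'
import numpy as np, cv2
from scipy.spatial.transform import Rotation as R
from bench import get_state, eyes, ctrl, finder
def rot(a):
    a=np.array(a,float)
    return a if a.shape==(3,3) else R.from_quat(a,scalar_first=True).as_matrix()
def ray(p,uv):
    f=240/np.tan(np.radians(p["vertical_fov"])/2)
    d=np.array([(uv[0]-p["cx"])/f,(uv[1]-p["cy"])/f,1.])
    return np.array(p["eye"]),rot(p["attitude"])@d
def onplane(p,uv,z):
    e,d=ray(p,uv); return e+d*(z-e[2])/d[2]
def save(p,n,crop=None,s=1):
    im=p["pixels"][:,:,::-1]
    if crop: im=im[crop[1]:crop[3],crop[0]:crop[2]]
    cv2.imwrite("pics/"+n,cv2.resize(im,None,fx=s,fy=s,interpolation=cv2.INTER_CUBIC))
E
python3 - <<'E'
from h import *
s=get_state();print({k:np.round(v,3).tolist() for k,v in s.items()})
for c in ("top","scene"):
    p=eyes.camera(c);save(p,c+"0.png")
    print(c,{k:p[k] for k in p if k!="pixels"})
    for n,z in [("vial_block",0),("seat",.005),("guides",.005),("head_edge",.16),("frit_jar",0),("bottle",0),("ferrule_jar",0),("beaker",0),("station",0)]:
        for r in finder.spot_point(n,p)[:3]: print(n,np.round(r["xy"],1),round(r["confidence"],2),np.round(onplane(p,r["xy"],z),3))
E
```

```text
{'clock': 0.0, 'q': [-1.354, 0.207, 1.543, 0.0, 1.393, -0.15], 'dq': [0.0, -0.0, -0.001, -0.001, -0.001, 0.0], 'effort': [-0.001, -38.304, -29.159, -0.0, 0.011, 0.0], 'ee_pos': [0.206, -0.536, 0.23], 'tool_rot': [-0.001, 0.983, 0.182, -0.0], 'wrist_force': [0.545, -0.15, 0.703], 'wrist_torque': [0.054, -0.003, -0.024], 'grip_force': 0.0, 'finger_gap': 0.086}
top {'vertical_fov': 43.29613230203727, 'cx': 316.5657855660526, 'cy': 239.84987659751278, 'eye': array([-0.33417165, -0.46763275,  1.7834369 ]), 'attitude': array([-0.19526827,  0.78274382, -0.57119619,  0.15138472]), 'shot': 1}
vial_block [450.4 337.1] 0.79 [ 0.401 -0.696  0.   ]
vial_block [308.2 275.2] 0.66 [ 0.467 -0.212  0.   ]
seat [267.3 201. ] 0.69 [0.691 0.01  0.005]
guides [265.  207.1] 0.74 [0.665 0.009 0.005]
head_edge [259.2 190.6] 0.61 [0.631 0.006 0.16 ]
frit_jar [324.  219.2] 0.7 [ 0.685 -0.198  0.   ]
bottle [171.  242.4] 0.68 [0.441 0.261 0.   ]
station [264.1 203.8] 0.93 [0.68  0.018 0.   ]
scene {'vertical_fov': 42.83002649479714, 'cx': 316.97528043487523, 'cy': 233.88655100436753, 'eye': array([-0.38020829,  0.98932791,  0.76360401]), 'attitude': array([ 0.18067203, -0.2620689 ,  0.78915414, -0.52527445]), 'shot': 2}
vial_block [334.2 285.4] 0.75 [ 0.48  -0.212  0.   ]
vial_block [305.5 340.7] 0.59 [0.373 0.05  0.   ]
seat [221.2 293. ] 0.68 [0.69  0.006 0.005]
guides [226.1 295.6] 0.6 [0.669 0.009 0.005]
head_edge [233.2 242. ] 0.89 [ 0.642 -0.003  0.16 ]
frit_jar [271. 268.] 0.57 [ 0.69  -0.193  0.   ]
bottle [210.9 376.7] 0.85 [0.447 0.276 0.   ]
ferrule_jar [173.9 347.2] 0.55 [0.596 0.248 0.   ]
beaker [186.2 360.8] 0.6 [0.533 0.268 0.   ]
station [222.4 295.1] 0.75 [0.686 0.006 0.   ]
```

View pics/top0.png

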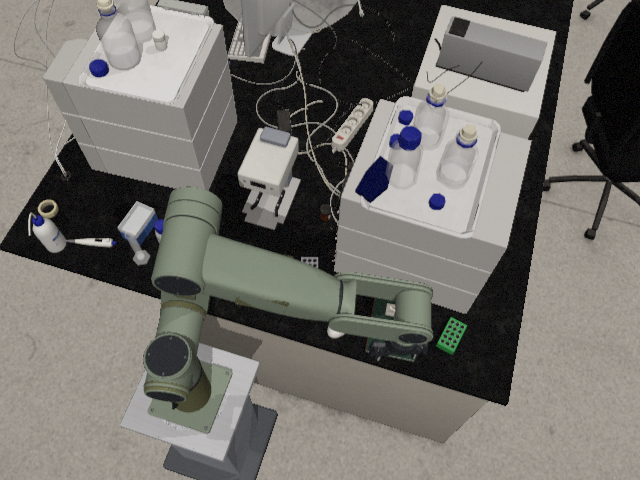

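View pics/scene0.png

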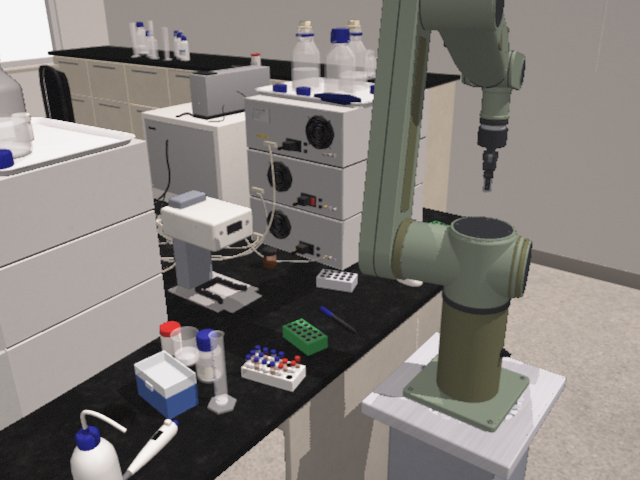

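The metal block is the silver one at scene (335,281). The green racks at scene (305,337) and top (452,336) are look-alikes, and the white rack at scene (273,372) holds caps. I'll confirm this in one enlarged crop and fit the block and station poses.

```bash
python3 - <<'E'
from h import *
from scipy.optimize import minimize
ps={c:eyes.camera(c) for c in("scene","top")}
p=ps["scene"]
save(p,"crop1.png",(150,180,370,330),3.6)
save(ps["top"],"crop2.png",(220,110,350,290),3.3)
for r in finder.outline_of("vial_block",p)[:3]:
    m=r["region"];print(r["xy"],r["confidence"],m.sum())
    if abs(r["xy"][0]-336)<15 and abs(r["xy"][1]-281)<15: M=m
e=np.array(p["eye"]);A=rot(p["attitude"]);f=240/np.tan(np.radians(p["vertical_fov"])/2)
def proj(P):
    c=(P-e)@A; return np.c_[p["cx"]+f*c[:,0]/c[:,2],p["cy"]+f*c[:,1]/c[:,2]]
def cost(v):
    x,y,t=v;c,s=np.cos(t),np.sin(t)
    P=np.array([[x+c*a-s*b,y+s*a+c*b,z] for a in(-.05,.05) for b in(-.028,.028) for z in(0,.03)])
    h=cv2.convexHull((proj(P)*16).astype(np.float32)).astype(np.int32)
    im=np.zeros((480,640),np.uint8);cv2.fillConvexPoly(im,h,1,shift=4)
    return 1-(M&(im>0)).sum()/(M|(im>0)).sum()
res=[]
for t in np.arange(-1.5,1.6,.25):
    r=minimize(cost,[.475,-.212,t],method="Nelder-Mead",options=dict(initial_simplex=np.array([[.475,-.212,t],[.485,-.212,t],[.475,-.2,t],[.475,-.212,t+.2]])))
    res.append((r.fun,*r.x))
for r in sorted(res)[:5]:print(np.round(r,3))
E
```

```text
[305.9, 335.5] 0.95 1044
[334.8, 281.1] 0.72 727
[438.7, 221.2] 0.49 48
[ 0.083  0.479 -0.22   0.378]
[ 0.084  0.479 -0.219  0.416]
[ 0.086  0.478 -0.219  0.392]
[ 0.086  0.479 -0.22   0.374]
[ 0.087  0.48  -0.221  0.372]
```

View pics/crop1.png

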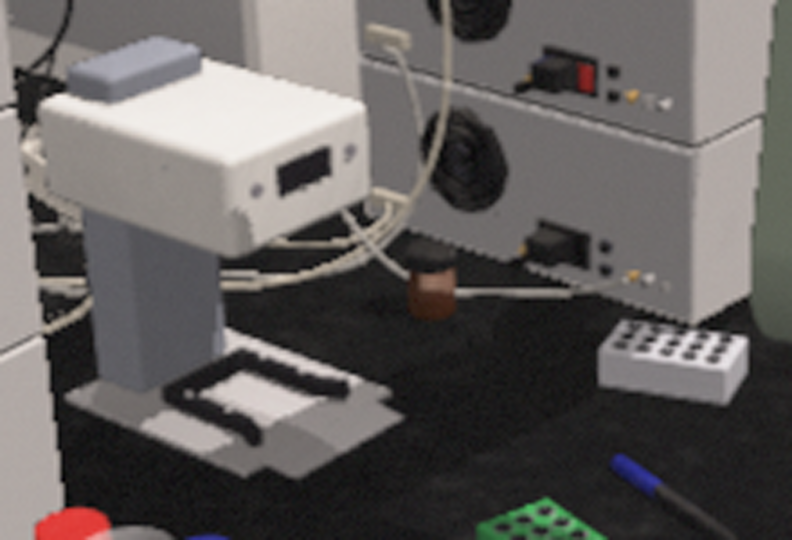

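View pics/crop2.png

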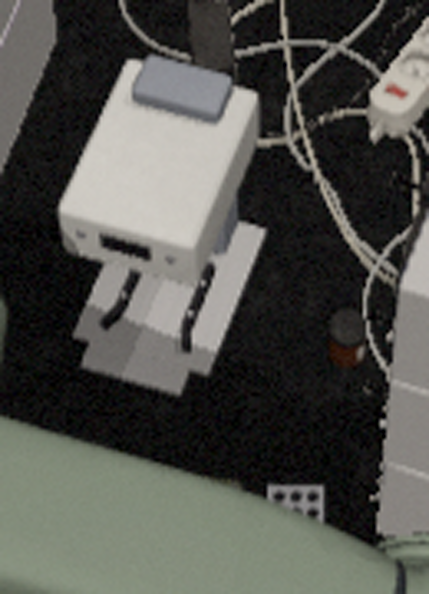

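The crops confirm it: silver block with 15 dark bores at scene (335,281). The station's ramp front edge runs from (245,221) to (275,230) in top, and from (233,313) to (262,295) in scene. Next I project those corners.

```bash
python3 - <<'E'
from h import *
for c,a,b in(("top",(244.8,221.5),(275.5,229.7)),("scene",(232.8,312.8),(261.9,295.3))):
    p=eyes.camera(c);A,B=onplane(p,a,0),onplane(p,b,0);d=A-B
    print(c,A.round(3),B.round(3),np.linalg.norm(d),"yaw",np.arctan2(-d[0],d[1]),"mid",((A+B)/2).round(3))
p=eyes.camera("scene")
# block corners top: crop1 left(600,345) front(732,370..)...
for uv in[(622,320),(598,346),(731,373),(748,340)]: print(onplane(p,(150+uv[0]/3.6,180+uv[1]/3.6),.03).round(3))
for uv in[(600,378),(727,403)]: print(onplane(p,(150+uv[0]/3.6,180+uv[1]/3.6),0).round(3))
s=get_state();T=rot(s["tool_rot"]);print(T.round(3))
E
```

```text
top [ 0.593  0.056 -0.   ] [ 0.595 -0.054  0.   ] 0.11015408711159834 yaw 0.01828625194641242 mid [ 0.594  0.001 -0.   ]
scene [0.598 0.057 0.   ] [ 0.601 -0.054  0.   ] 0.11145320292458918 yaw 0.02484546610739533 mid [0.599 0.001 0.   ]
[ 0.529 -0.226  0.03 ]
[ 0.517 -0.18   0.03 ]
[ 0.412 -0.202  0.03 ]
[ 0.432 -0.254  0.03 ]
[ 0.52  -0.186  0.   ]
[ 0.42  -0.209  0.   ]
[[ 0.933  0.359 -0.   ]
 [ 0.359 -0.933 -0.   ]
 [-0.     0.    -1.   ]]
```

```bash
python3 - <<'E'
from h import *
p=eyes.camera("scene")
for n,u in dict(tower=(341.7,269.4),tower_back=(300,260),tower_right=(358,262),pen1=(321,308),pen2=(355,332)).items(): print(n,onplane(p,u,0).round(3))
s=get_state();T=rot(s["tool_rot"])
def goal(pos,yaw,lean=0):
    # tool z down leaning; tool x along world (cos yaw, sin yaw)
    c,n=np.cos(yaw),np.sin(yaw)
    X=np.array([[c,n,0],[n,-c,0],[0,0,-1]]).T
    G=X@R.from_euler('y',lean).as_matrix()
    d=T.T@(np.array(pos)-s["ee_pos"]); w=R.from_matrix(T.T@G).as_rotvec()
    return d/.03, np.degrees(w)/4
print(goal((.472,-.217,.1),.23))
E
```

```text
tower [ 0.52  -0.305  0.   ]
tower_back [ 0.657 -0.285  0.   ]
tower_right [ 0.51  -0.374  0.   ]
pen1 [ 0.435 -0.092  0.   ]
pen2 [ 0.302 -0.048  0.   ]
(array([12.09306844, -6.77323864,  4.37656574]), array([ 1.51946300e-04, -2.60005591e-04,  1.95874028e+00]))
```

```bash
python3 -m crank '[[0,0,0.3,0,0,0.98,0],[0.58,-0.95,0.35,0,0,0.98,0],[0.58,-0.95,0.35,0,0,0,0],[0.58,-0.95,0.35,0,0,0,0],[0.58,-0.95,0.35,0,0,0,0],[0.58,-0.95,0.35,0,0,0,0],[0.58,-0.95,0.35,0,0,0,0],[0.58,-0.95,0.35,0,0,0,0],[0.58,-0.95,0,0,0,0,0],[0.58,-0.95,0,0,0,0,0]]'
python3 - <<'E'
from h import *
s=get_state();print(s["ee_pos"],s["q"])
p=eyes.camera("wrist");T=np.array(p["tool_from_camera"]);A=rot(s["tool_rot"])
p["eye"]=np.array(s["ee_pos"])+A@T[:3,3];p["attitude"]=A@T[:3,:3]
save(p,"w1.png")
for r in finder.spot_point("vial_block",p)[:3]:print(r,onplane(p,r["xy"],0))
for r in finder.outline_of("vial_block",p)[:2]:
    print(r["confidence"],r["region"].sum(),cv2.minAreaRect(np.argwhere(r["region"])[:,::-1].astype(np.float32)))
E
```

```text
clock: 2.35
ee_pos: [0.2981, -0.2492, 0.1485]
tool_rot: [-0.0, 0.993, 0.115, -0.0]
wrist_force: [0.5, 0.0, -0.6]
finger_gap: 0.0853
grip_force: 0.0
[ 0.29806271 -0.24921384  0.14850173] [-9.20190699e-01 -1.13726043e-01  2.05884538e+00  1.11001388e-04
  1.19689628e+00  4.21033011e-01]
0.66 4422 ((334.5, 27.5), (55.0, 85.0), 90.0)
```

View pics/w1.png

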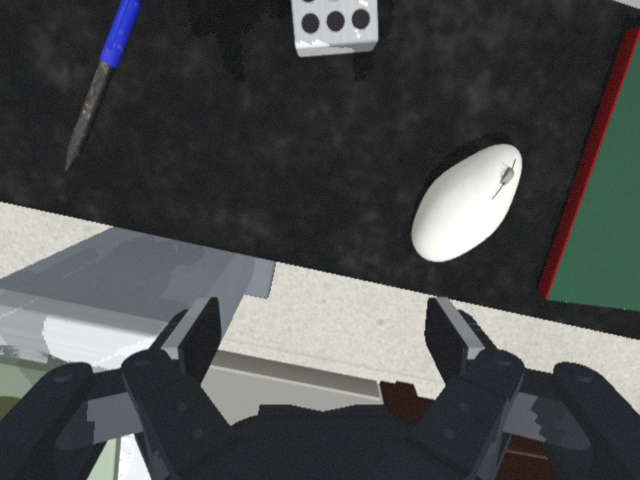

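The wrist view shows the block's near end at (295–378, 45), the pen at upper left and a white mouse at (470,200). I'll move forward and measure the whole block.

```bash
python3 -m crank '[[0.9,0,0,0,0,0,0],[0.9,0,0,0,0,0,0],[0.9,0,0,0,0,0,0],[0.9,0,0,0,0,0,0],[0,0,0,0,0,0,0]]' | head -2
cat >> h.py <<'E'
def wrist():
    s=get_state();p=eyes.camera("wrist");T=np.array(p["tool_from_camera"]);A=rot(s["tool_rot"])
    p["eye"]=np.array(s["ee_pos"])+A@T[:3,3];p["attitude"]=A@T[:3,:3];return p
def px(p,P):
    c=(np.array(P)-p["eye"])@rot(p["attitude"]);f=240/np.tan(np.radians(p["vertical_fov"])/2)
    return np.c_[p["cx"]+f*c[:,0]/c[:,2],p["cy"]+f*c[:,1]/c[:,2]]
def fit(p,M,x0,z0=0):
    from scipy.optimize import minimize
    def cost(v):
        x,y,t=v;c,s=np.cos(t),np.sin(t)
        P=[[x+c*a-s*b,y+s*a+c*b,z] for a in(-.05,.05) for b in(-.028,.028) for z in(z0,z0+.03)]
        im=np.zeros((480,640),np.uint8);cv2.fillConvexPoly(im,(cv2.convexHull(px(p,P).astype(np.float32))*16).astype(np.int32),1,shift=4)
        return 1-(M&(im>0)).sum()/(M|(im>0)).sum()
    S=np.array(x0)+np.array([[0,0,0],[.01,0,0],[0,.01,0],[0,0,.1]])
    r=minimize(cost,x0,method="Nelder-Mead",options=dict(initial_simplex=S));return r.x.round(4),round(r.fun,3)
E
python3 - <<'E'
from h import *
p=wrist();save(p,"w2.png")
for r in finder.outline_of("vial_block",p)[:2]:
    print(r["xy"],r["confidence"],r["region"].sum(),[fit(p,r["region"],[.475,-.217,t]) for t in(.15,.3)])
for r in finder.spot_point("vial_block",p)[:2]: print(r,onplane(p,r["xy"],0))
E
```

```text
clock: 3.0
ee_pos: [0.4059, -0.2274, 0.1495]
[5.5, 169.2] 0.77 1434 [(array([ 0.475, -0.217,  0.15 ]), np.float64(1.0)), (array([ 0.475, -0.217,  0.3  ]), np.float64(1.0))]
[325.2, 133.5] 0.74 11106 [(array([ 0.4721, -0.2138,  0.3004]), np.float64(0.03)), (array([ 0.4726, -0.2135,  0.3034]), np.float64(0.031))]
{'xy': [324.9, 140.4], 'confidence': 0.78} [ 0.47024301 -0.2138807   0.        ]
```

View pics/w2.png

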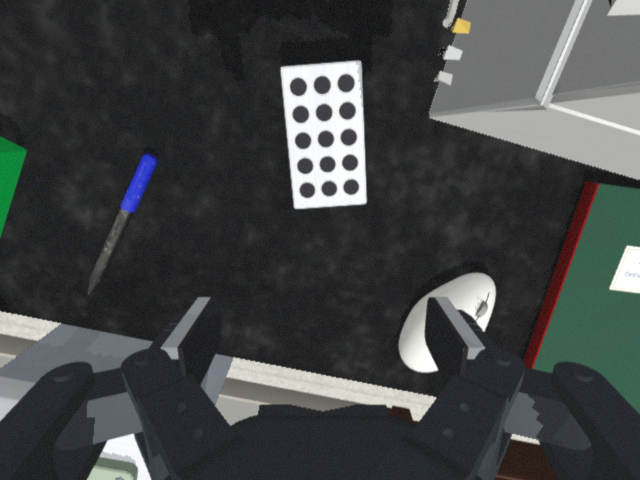

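Block at (0.472,-0.214), yaw 0.30, seen at (325,135). I'll grip it lightly behind its centre and drag it flat.

```bash
python3 -m crank '[[0,0,0,0,0,-1,0],[0.92,0.1,0,0,0,0,0],[0.92,0.1,0,0,0,0,0],[0,0,0.9,0,0,0,0],[0,0,0.9,0,0,0,0],[0,0,0.9,0,0,0,0],[0,0,0.9,0,0,0,0],[0,0,0.6,0,0,0,0],[0,0,0.5,0,0,0,0],[0,0,0,0,0,0,0]]' 
python3 - <<'E'
from h import *
print(R.from_quat(get_state()["tool_rot"],scalar_first=True).as_matrix()[:,0])
E
```

```text
clock: 4.15
ee_pos: [0.4547, -0.215, 0.0057]
tool_rot: [-0.002, 0.989, 0.149, -0.002]
wrist_force: [-0.1, 0.5, -0.1]
finger_gap: 0.0857
grip_force: 0.0
[ 0.95588028  0.29373334 -0.00368986]
```

```bash
python3 -m crank '[[0,0,0,0,0,0,0.5],[0,0,0,0,0,0,0.6],[0,0,0,0,0,0,0.6],[0,0,0,0,0,0,0.6],[0,0,0,0,0,0,0.6]]'
```

```text
clock: 4.65
ee_pos: [0.459, -0.2171, 0.0097]
tool_rot: [0.002, 0.989, 0.149, 0.001]
wrist_force: [-2.3, -1.3, 6.3]
finger_gap: 0.0545
grip_force: 66.7
```

```bash
python3 -m crank '[[0.44,-0.17,0,0,0,0.98,0.6],[0.44,-0.17,0,0,0,0.98,0.6],[0.44,-0.17,0,0,0,0.98,0.6],[0.44,-0.17,0,0,0,0.98,0.6],[0.02,-0.6,0,0,0,0,0.6],[0.02,-0.6,0,0,0,0,0.6],[0.02,-0.6,0,0,0,0,0.6]]'
python3 - <<'E'
from h import *
A=rot(get_state()["tool_rot"]);print(A.round(3))
p=eyes.camera("scene");save(p,"s2.png",(150,180,370,330),3.6)
E
```

```text
clock: 5.35
ee_pos: [0.508, -0.1329, 0.0097]
tool_rot: [0.002, 1.0, 0.013, 0.002]
wrist_force: [0.4, -5.0, 4.4]
finger_gap: 0.0546
grip_force: 66.4
[[ 1.     0.026  0.005]
 [ 0.026 -1.    -0.004]
 [ 0.005  0.004 -1.   ]]
```

View pics/s2.png

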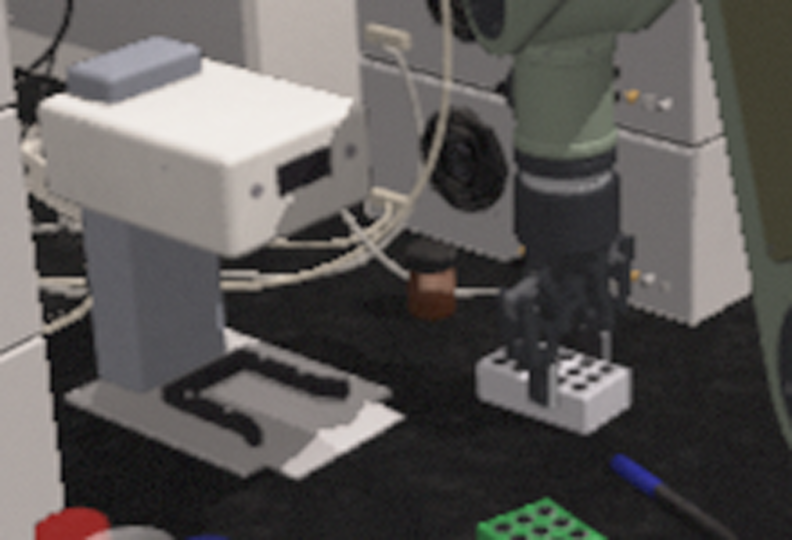

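The block is held flat on the table at crop (555,385), clear of the pen. I continue to the left.

```bash
python3 -m crank '[[0,-0.64,0,0,0,0,0.6],[0,-0.64,0,0,0,0,0.6],[0,-0.64,0,0,0,0,0.6],[0,-0.64,0,0,0,0,0.6],[0,-0.64,0,0,0,0,0.6],[0,-0.64,0,0,0,0,0.6],[0,-0.5,0,0,0,0,0.6],[0,0,0,0,0,0,0.6]]'
python3 -m crank '[[0,0,0,0,0,0,0.3],[0,0,0,0,0,0,0],[0,0,0,0,0,0,0],[0,0,-0.9,0,0,0,0],[0,0,-0.9,0,0,0,0],[-0.9,0,-0.9,0,0,0,0],[-1,0,-0.9,0,0,0,0],[-1,0,-0.9,0,0,0,0],[-1,0,0,0,0,0,0],[0,0,0,0,0,0,0]]'
python3 - <<'E'
from h import *
p=wrist();save(p,"w3.png")
for r in finder.outline_of("vial_block",p)[:3]:
    print(r["xy"],r["confidence"],r["region"].sum(),[fit(p,r["region"],[.522,0,t]) for t in(-.05,.1)])
for n,z in(("seat",.005),("guides",.005),("head_edge",.16),("station",0)):
    for r in finder.spot_point(n,p)[:1]: print(n,r,onplane(p,r["xy"],z))
E
```

```text
clock: 6.2
ee_pos: [0.5043, 0.0002, 0.0097]
tool_rot: [0.0, 1.0, 0.014, 0.002]
wrist_force: [-0.2, 3.7, 8.2]
finger_gap: 0.0547
grip_force: 67.0
clock: 7.2
ee_pos: [0.3818, -0.0037, 0.1423]
tool_rot: [-0.0, 1.0, 0.013, -0.001]
wrist_force: [0.8, -0.2, -0.7]
finger_gap: 0.0851
grip_force: 0.0
[240.3, 240.1] 0.87 9491 [(array([ 0.522,  0.   , -0.05 ]), np.float64(1.0)), (array([0.522, 0.   , 0.1  ]), np.float64(1.0))]
[321.2, 56.0] 0.81 9350 [(array([0.5188, 0.0006, 0.0311]), np.float64(0.03)), (array([0.5187, 0.0006, 0.0291]), np.float64(0.03))]
```

View pics/w3.png

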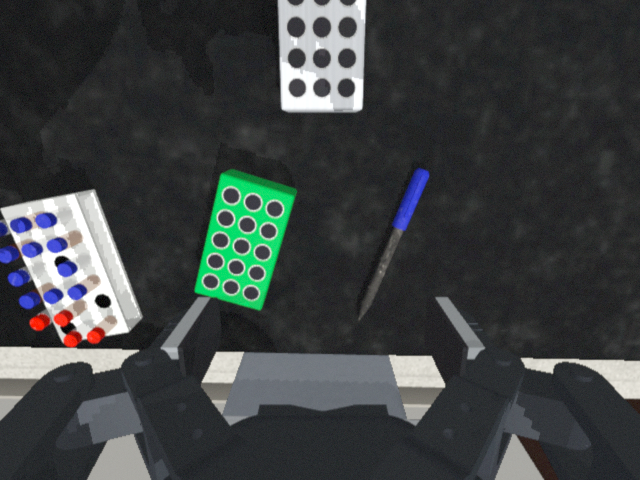

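The block at (321,56) is released, flat and straight, at (0.519,0.001), yaw 0.03. The green rack is at (245,240). I lean the tool back and look ahead at the station.

```bash
python3 -m crank '[[0.3,0,-0.5,0,0.95,0,0.45],[0.3,0,-0.3,0,0.95,0,0.45],[0.3,0,-0.3,0,0.95,0,0.45],[0.3,0,-0.3,0,0.95,0,0.45],[0.3,0,0,0,0.95,0,0.45],[0.3,0,0,0,0.95,0,0.45],[0.3,0,0,0,0.95,0,0.45],[0,0,0,0,0.95,0,0.45],[0,0,0,0,0,0,0.45]]'
python3 - <<'E'
from h import *
p=wrist();save(p,"w4.png")
for r in finder.outline_of("vial_block",p)[:3]:
    print(r["xy"],r["confidence"],r["region"].sum(),fit(p,r["region"],[.5188,0,.03]))
for n,z in(("seat",.005),("guides",.005),("head_edge",.16),("station",0)):
    for r in finder.spot_point(n,p)[:1]: print(n,r,onplane(p,r["xy"],z))
E
```

```text
clock: 8.4
ee_pos: [0.4415, -0.0022, 0.195]
tool_rot: [-0.004, 0.965, 0.012, 0.261]
wrist_force: [0.3, -0.4, 0.1]
finger_gap: 0.0467
grip_force: 0.0
[274.6, 369.9] 0.87 2203 (array([0.5188, 0.    , 0.03  ]), np.float64(1.0))
[321.5, 233.5] 0.73 6144 (array([0.5185, 0.0008, 0.0293]), np.float64(0.02))
seat {'xy': [325.4, 92.5], 'confidence': 0.89} [0.68386441 0.0018548  0.005     ]
guides {'xy': [320.0, 106.2], 'confidence': 0.59} [0.66615581 0.00750459 0.005     ]
head_edge {'xy': [319.6, 23.0], 'confidence': 0.93} [0.62607247 0.0052567  0.16      ]
station {'xy': [325.9, 89.4], 'confidence': 0.76} [6.91527432e-01 1.43519618e-03 5.55111512e-17]
```

View pics/w4.png

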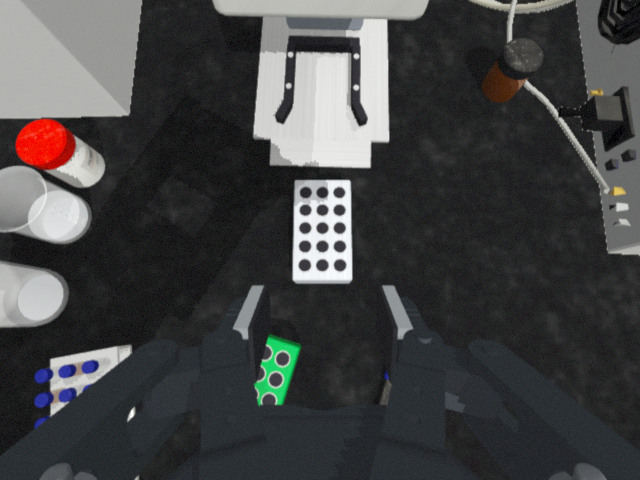

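The station is clear ahead: ramp front edge (270–371,166), guides (294/355, 50–97), block (322,233).

```bash
python3 - <<'E'
from h import *
p=wrist()
for n,u,z in[("rampL",(270,165),0),("rampR",(371.5,167),0),("deckL0",(253.5,135),.005),("deckL1",(262,22),.005),("deckR0",(389.5,140),.005),("deckR1",(388,20),.005),("gL0",(292.5,97),.019),("gL1",(294.5,52),.019),("gR0",(356,97),.019),("gR1",(353.5,52),.019)]:
    print(n,onplane(p,u,z)[:2].round(4))
def pr(x,y,yaw):
    c,s=np.cos(yaw),np.sin(yaw);return px(p,[[x+c*a-s*b,y+s*a+c*b,z] for a,b,z in[(-.09,.055,0),(-.09,-.055,0),(-.02,.032,.019),(-.02,-.032,.019),(.0505,.032,.019),(.0505,-.032,.019)]]).round(0).tolist()
for v in[(.687,.004,.0),(.687,.004,.03),(.687,.004,.06)]:print(v,pr(*v))
im=p["pixels"][0:190,200:440,::-1];cv2.imwrite("pics/w4c.png",cv2.resize(im,None,fx=3.3,fy=3.1,interpolation=cv2.INTER_CUBIC))
E
```

```text
rampL [0.5997 0.0602]
rampR [ 0.6004 -0.0519]
deckL0 [0.633  0.0799]
deckL1 [0.7845 0.0807]
deckR0 [ 0.6309 -0.0713]
deckR1 [ 0.7915 -0.0723]
gL0 [0.6724 0.0371]
gL1 [0.7306 0.0376]
gR0 [ 0.6742 -0.0327]
gR1 [ 0.7324 -0.0295]
(0.687, 0.004, 0.0) [[271.0, 167.0], [371.0, 170.0], [293.0, 101.0], [352.0, 103.0], [296.0, 47.0], [352.0, 48.0]]
(0.687, 0.004, 0.03) [[273.0, 169.0], [373.0, 168.0], [294.0, 102.0], [352.0, 102.0], [295.0, 48.0], [351.0, 47.0]]
(0.687, 0.004, 0.06) [[276.0, 170.0], [375.0, 167.0], [294.0, 103.0], [353.0, 101.0], [294.0, 48.0], [350.0, 47.0]]
```

View pics/w4c.png

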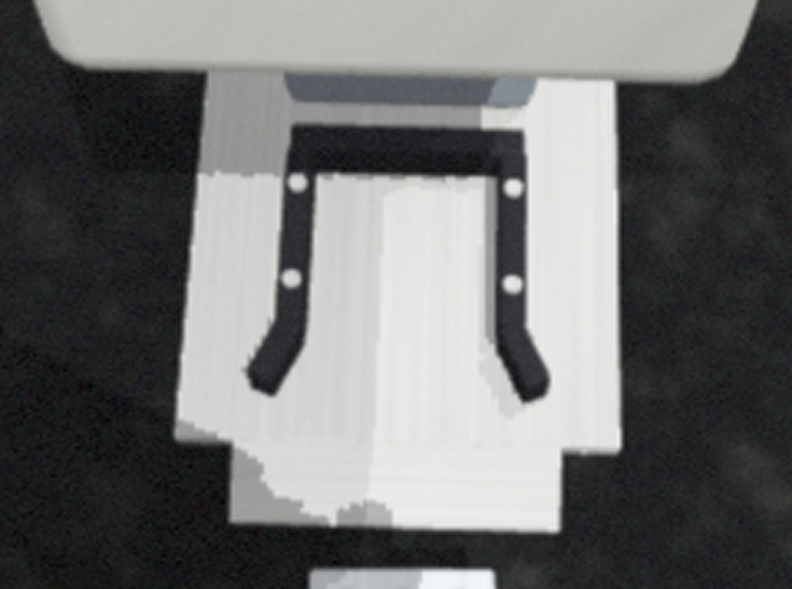

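Station ≈ (0.685,0.004), yaw ≈ 0. The block needs about +3 mm in y and −0.025 rad. First I go nearly upright with the fingers half closed for a two-point push.

```bash
python3 -m crank '[[0,0,0,0,-1,0,0.65],[0,0,0,0,-1,0,0.65],[0,0,0,0,-1,0,0.65],[0,0,0,0,-1,0,0.65],[0,0,0,0,-1,0,0.65],[0,0,0,0,-1,0,0.65],[0,0,0,0,0,0.3,0.65],[0,0,0,0,0,0,0.65]]'
python3 -c "
from h import *
print(rot(get_state()['tool_rot']).round(3))"
```

```text
clock: 9.55
ee_pos: [0.4432, -0.0025, 0.1966]
tool_rot: [-0.001, 0.998, 0.002, 0.056]
wrist_force: [0.4, 0.1, -0.1]
finger_gap: 0.0294
grip_force: 0.0
[[ 0.994  0.005  0.112]
 [ 0.005 -1.     0.003]
 [ 0.112 -0.003 -0.994]]
```

```bash
python3 -m crank '[[-0.4,-0.15,0,0,0,0,0.65],[0,0,0.9,0,0,0,0.65],[0,0,0.9,0,0,0,0.65],[0,0,0.9,0,0,0,0.65],[0,0,0.9,0,0,0,0.65],[0,0,0.9,0,0,0,0.65],[0,0,0.9,0,0,0,0.65],[0,0,0.5,0,0,0,0.65],[0,0,0.2,0,0,0,0.65],[0,0,0,0,0,0,0.65]]'
```

```text
clock: 10.55
ee_pos: [0.4499, 0.0027, 0.0132]
tool_rot: [-0.002, 0.998, 0.003, 0.055]
wrist_force: [-0.1, 0.4, 1.0]
finger_gap: 0.0298
grip_force: 0.0
```

```bash
python3 -m crank '[[0.3,-0.01,0.034,0,0,0,0.65],[0.3,-0.01,0.034,0,0,0,0.65],[0.3,-0.015,0.034,0,0,0,0.65],[0.3,-0.015,0.034,0,0,0,0.65],[0.3,-0.015,0.034,0,0,0,0.65],[0.3,-0.015,0.034,0,0,0,0.65],[0.3,-0.015,0.034,0,0,0,0.65],[0.3,-0.015,0.034,0,0,0,0.65],[0,0,0,0,0,0,0.65]]'
python3 - <<'E'
from h import *
for p,z in((wrist(),0),(eyes.camera("scene"),0.002)):
  for r in finder.outline_of("vial_block",p)[:3]:
    print(r["xy"],r["confidence"],r["region"].sum(),fit(p,r["region"],[.58,0,.01],z))
p=eyes.camera("top");save(p,"t5.png",(220,110,350,290),3.3)
E
```

```text
clock: 11.45
ee_pos: [0.5263, 0.0059, 0.0143]
tool_rot: [-0.001, 0.998, 0.003, 0.057]
wrist_force: [0.0, -0.5, -0.0]
finger_gap: 0.03
grip_force: 0.0
[332.2, 146.4] 0.93 41364 (array([0.587 , 0.0032, 0.0041]), np.float64(0.013))
```

The block is straight at (0.587,0.003), yaw 0.004, with its nose on the ramp. I lean back to about 36° here, then raise the tip slightly.

```bash
python3 -m crank '[[0,0,-0.1,0,1,0,0.65],[0,0,-0.05,0,1,0,0.65],[0,0,0,0,1,0,0.65],[0,0,0,0,1,0,0.65],[0,0,0,0,1,0,0.65],[0,0,0,0,1,0,0.65],[0,0,0,0,1,0,0.65],[0,0,0,0,0.4,0,0.65],[0,0,0,0,0,0,0.65]]'
python3 - <<'E'
from h import *
print(rot(get_state()['tool_rot']).round(3))
p=wrist()
for r in finder.outline_of("vial_block",p)[:2]: print(r["xy"],r["confidence"],fit(p,r["region"],[.587,0.003,.004],.003))
E
```

```text
clock: 12.6
ee_pos: [0.5231, 0.0091, 0.0178]
tool_rot: [-0.007, 0.957, 0.003, 0.291]
wrist_force: [-0.9, -0.1, -0.3]
finger_gap: 0.0299
grip_force: 0.0
[[ 0.83   0.009  0.557]
 [ 0.002 -1.     0.015]
 [ 0.557 -0.011 -0.83 ]]
[337.1, 176.7] 0.75 (array([0.5878, 0.003 , 0.0091]), np.float64(0.027))
```

```bash
python3 -m crank '[[0,0.15,0,0,0,0,0.65],[0.25,0,0.165,0,0,0,0.65],[0.25,0,0.165,0,0,0,0.65],[0.25,0,0.165,0,0,0,0.65],[0.25,0,0.165,0,0,0,0.65],[0.25,0,0.165,0,0,0,0.65],[0.25,0,0.165,0,0,0,0.65],[0.25,0,0.165,0,0,0,0.65],[0.25,0,0.165,0,0,0,0.65],[0,0,0,0,0,0,0.65]]'
python3 - <<'E'
from h import *
p=wrist();save(p,"w6.png")
for r in finder.outline_of("vial_block",p)[:2]: print(r["xy"],r["confidence"],fit(p,r["region"],[.655,0.003,.004],.005))
E
```

```text
clock: 13.7
ee_pos: [0.5973, 0.005, 0.0192]
tool_rot: [-0.006, 0.956, 0.004, 0.292]
wrist_force: [-0.9, 0.2, 0.9]
finger_gap: 0.0297
grip_force: 0.0
[324.7, 189.5] 0.95 (array([0.655 , 0.0048, 0.0088]), np.float64(0.04))
```

View pics/w6.png

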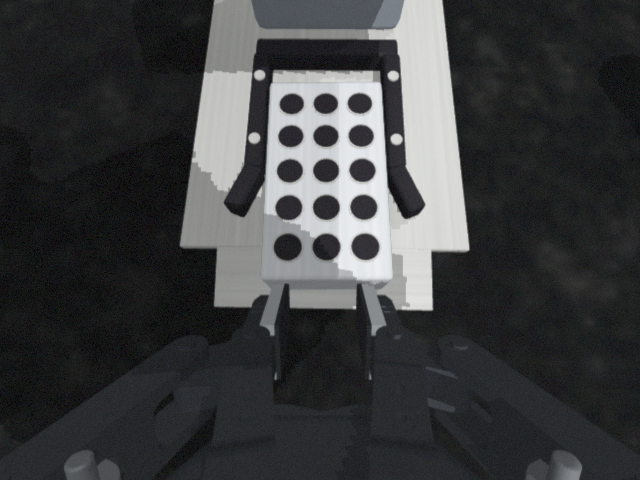

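The block is centred between the guides at (327,180). The end stop's near edge is at row 70, so about 25 mm remain. I push gently.

```bash
python3 -m crank '[[0.14,0,0.09,0,0,0,0.65],[0.14,0,0.09,0,0,0,0.65],[0.14,0,0.09,0,0,0,0.65],[0.14,0,0.09,0,0,0,0.65],[0,0,0,0,0,0,0.65]]'
python3 -m crank '[[0.08,0,0.055,0,0,0,0.65],[0.08,0,0.055,0,0,0,0.65]]'
```

```text
clock: 14.3
ee_pos: [0.6169, 0.0055, 0.0194]
tool_rot: [-0.006, 0.956, 0.004, 0.292]
wrist_force: [0.1, -0.3, -0.7]
finger_gap: 0.0297
grip_force: 0.2
clock: 14.5
ee_pos: [0.6219, 0.0058, 0.0193]
tool_rot: [-0.007, 0.956, 0.004, 0.292]
wrist_force: [-4.7, 0.4, 1.0]
finger_gap: 0.0301
grip_force: 2.4
```

```bash
python3 -m crank '[[0.06,0,0.04,0,0,0,0.65],[0.06,0,0.04,0,0,0,0.65]]'; python3 -m crank '[[0.06,0,0.04,0,0,0,0.65]]'|grep -E "pos|force"
python3 - <<'E'
from h import *
p=wrist();save(p,"w7.png")
for r in finder.outline_of("vial_block",p)[:2]: print(r["xy"],r["confidence"],fit(p,r["region"],[.68,0.004,.004],.005))
E
```

```text
clock: 14.7
ee_pos: [0.6263, 0.0058, 0.0193]
tool_rot: [-0.007, 0.956, 0.004, 0.292]
wrist_force: [-3.9, 0.7, 2.6]
finger_gap: 0.03
grip_force: 2.3
ee_pos: [0.6286, 0.0058, 0.0193]
wrist_force: [-3.8, 0.8, 2.2]
grip_force: 2.2
[326.0, 189.9] 0.98 (array([0.6856, 0.0049, 0.0086]), np.float64(0.039))
```

View pics/w7.png

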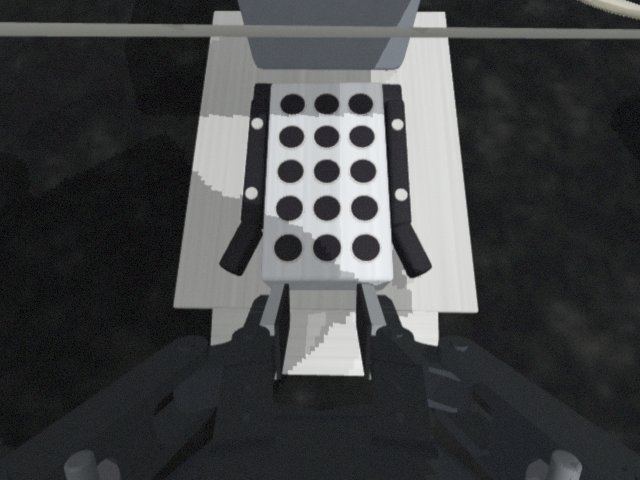

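The block nearly hides the stop (top edge at row 84). I keep pushing in small steps until the force rises.

```bash
for i in 1; do python3 -m crank '[[0.055,0,0.037,0,0,0,0.65]]'|grep -E "pos|force"; python3 -m crank '[[0.055,0,0.037,0,0,0,0.65]]'|grep -E "pos|force"; done
```

```text
ee_pos: [0.6298, 0.0059, 0.019]
wrist_force: [-19.9, -2.0, 16.4]
grip_force: 10.0
ee_pos: [0.6299, 0.0063, 0.0181]
wrist_force: [-23.1, -3.1, 14.3]
grip_force: 11.2
```

The tip stopped at 0.630 with the force at 20 N or more, so the block is against the stop. I back straight off and check.

```bash
python3 -m crank '[[-0.1,0,-0.07,0,0,0,0.65],[-0.25,0,-0.165,0,0,0,0.65],[-0.4,0,-0.3,0,0,0,0.65],[-0.6,0,-0.5,0,0,0,0.65],[-0.4,0,-0.6,0,0,0,0.65],[-0.2,0,-0.6,0,0,0,0.65],[0,0,0,0,0,0,0.65]]'
python3 - <<'E'
from h import *
p=wrist();save(p,"w8.png",(150,0,490,300),2)
for r in finder.outline_of("vial_block",p)[:2]: print(r["xy"],r["confidence"],fit(p,r["region"],[.68,0.004,.004],.005))
for n in("seat","guides"):
    for r in finder.spot_point(n,p)[:1]: print(n,r,onplane(p,r["xy"],.005))
for n,u in(("rampL",(0,0)),):pass
E
```

```text
clock: 15.8
ee_pos: [0.5466, 0.0042, 0.0437]
tool_rot: [-0.006, 0.956, 0.004, 0.293]
wrist_force: [1.3, -0.3, -0.6]
finger_gap: 0.0298
grip_force: 0.0
[324.0, 87.1] 0.81 (array([0.6874, 0.0054, 0.0075]), np.float64(0.03))
```

View pics/w8.png

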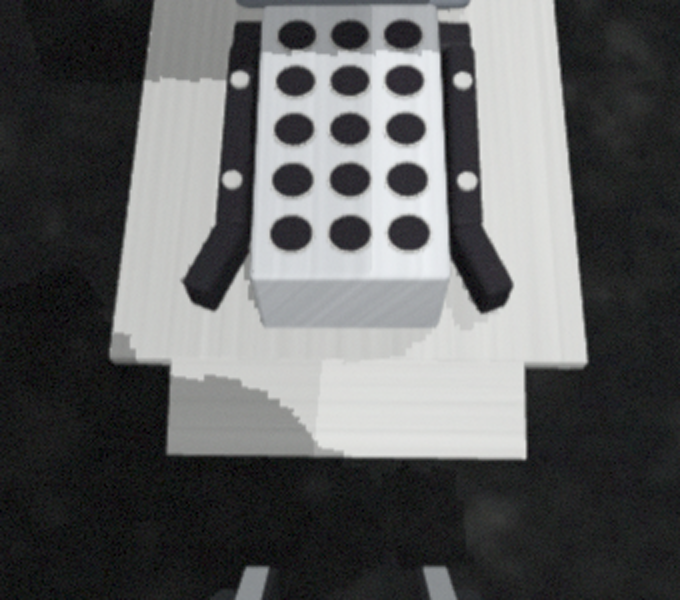

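The block sits flat between the guides. Its near end is about 10 mm behind the deck's front edge (rows 327 and 360), which matches fully home, and the arm is clear.

```bash
python3 -c "
from bench import ctrl
print(ctrl.finish_job())"
```

```text
the job is handed in; nothing more can be done
None
```

The vial block is fully home against the end stop between the guides, and I handed the job in at about 16 s on the robot's clock. It was slid all the way without being lifted, and no jar, bottle or beaker was touched as far as I could see. The hand-in returned no verdict.

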